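# Pack the reader's reagent kit into stack-nest bins

### The arm

A 6-joint arm with a two-finger parallel gripper is mounted at the origin on a cart in front of the work surface, level with it; the furniture and walls round the work are solid. World frame = base frame: x ahead of the robot, y to its left, z up, the work surface at z = 0. Lengths are in m, angles in rad, forces in N, time in s.
With the tool pointing down it reaches from about 0.275 to 0.75 m from the base axis. Payload 10.2 kg.
Tool frame: the origin (TCP) lies on the mounting face of the last link; the fingertips stand 166 mm ahead of it and the grasp point (between the pads) lies 147 mm ahead of it (manip.tcp_to_grasp is the distance from the TCP to the grasp point, in m); z points along the fingers, y is the line along which they close (so a half turn about z gives the same grasp; the last joint's range is limited). The gripper opens to 88 mm and grips with 3 to 60 N. Pads are 18 mm wide; open, the fingers measure 123 mm over their backs; the gripper's body (75 mm by 187 mm) begins 45 mm behind the grasp point.
Start: joints at [-1.534, 0.313, 1.498, -0, 1.331, -0.223], TCP at [0.135, -0.507, 0.405] pointing down, gripper open.
Joint ranges: [-2.94, 2.94], [-0.97, 2.17], [0.19, 2.56], [-1.23, 4.37], [0.02, 3.11], [-2.88, 2.88]. Speed limits (rad/s): [2.39, 2.39, 3.01, 3.14, 3.14, 3.14].

### API

Orientations are given as [roll, pitch, yaw] about the fixed x, y, z axes, in that order (R = Rz(yaw) Ry(pitch) Rx(roll)).
In Python, from plant import manip, cams gives the robot as it stands.
- The arm moves only by the tool drive_tool, never from a script. Its argument "plan" is a list of rows, each an object with "offset": the shift along the world's x, y, z in mm, a list of three; "yaw": the turn about the world's z in degrees; "grip": the finger opening in mm, from 0 to 88.1. A call has exactly 10 rows; each row is the pose to reach, as a shift and turn from the pose commanded when the call began; what a row does not reach only later rows make up. A row lasts 1/8 s, in which the tool goes at most 62.5 mm and 10.7 degrees, less where a joint would pass 70% of its speed; a pose out of reach is approached as far as the arm can. A call with a gripper value outside its range is refused whole. The fingers move at their own pace and stop on an object; "newtons" is the grip in N (left out, the last holds). Time passes only in rows, so rows that repeat a pose let the fingers close, or fill a call up. It gives the time, the measured TCP pose, the force, the opening and the grip force at its end, in the units of the state.
- manip.sense(): the state, without advancing time (a new reading comes with each control period).
- cams.camera(name): name is "scene" or "top" or "wrist"; returns (picture, depth): 384x512x3 uint8, blue, green, red; 384x512 float32, m along the optical axis (not along the pixel's ray), 0 where there is no reading.
- cams.get_calibration(name): a dict with "fx", "fy", "cx", "cy" (pixels), "world_from_camera" (4x4, takes a point from camera to world coordinates). Camera axes: x right, y up, looking along -z (the intrinsics and any distortion apply to the point x, -y, -z); pixel columns grow to the right and rows downward; lengths in m; the calibration is good to about 2 mm. A picture is of the moment at which its call begins: read the wrist's pose just before it. get_calibration takes no time and is no camera call; for the wrist camera it gives the pose at the moment of the call.
- manip.sign_off(): hands the job in; it is judged then, once.
The state is a dict: "time": time; "joints": joint angles; "joint_velocities": joint speeds; "tau": joint torques, N m; "tcp_pos": TCP position; "tcp_rot": TCP orientation; "ft_force": force on the tool from outside, world axes, zero at the start; "wrist_torque": the same for the moment, N m; "gripper_width": finger opening in m; "grip_force": force on a finger pad.
Only numpy, scipy, OpenCV 4.12 (cv2) and the standard library are available. Lean on these libraries where they do the work, as an engineer would, in place of code of your own. Each camera call takes 0.05 s, during which the arm holds its last target. There are 200 camera calls.

### The job

Pack the reagent kit into the two stack-nest bins, in the white spill tray: stand the two small vials in the bin that is already in the tray, one in each compartment, then set the empty bin on top of it turned end for end (pull lips at opposite ends), so that it stands level on the ledges above the vials instead of nesting down onto them. Then stand the larger amber bottle in the top bin's compartment at its pull-lip end and the smaller amber bottle to the left of it in the other compartment. Keep vials and bottles upright, never press the bin down on the vials, and leave the petri dish, the white bottle and the tape roll where they are.

Things in the scene. Friction and masses are not known exactly. Their poses are not given: they have to be found in the camera images.
- base_bin: Grey stack-nest bin, open on top, in a low white spill tray; pull lip at its +x end, to the left. Rim 172 (x) x 124 (y), underside 158 x 110, height 80, floor 3. Origin: centre of underside. A divider across x = 0 makes two compartments, centres x = +43, -43, each 65 long, 87 wide between inward ribs on the long walls. Rib tops are ledges 70 above the underside (ribs at x = +60 and -30).
- top_bin: The same kind of bin, same sizes and frame, empty, 0.22 kg, on the mat, lip to the left at the start. The divider's top edge is a web 10 thick (x), 46 to 62 above the underside: pinch the bin by its middle. The same way round as base_bin it nests into it; turned half a turn it rests on the ledges: origin 70 above base_bin's, about 3.5 play each side, clear over divider and vials.
- top_bin_lip (a point): Middle of the top of the top bin's pull lip: 96 along +x from the bin's axis, 80 above its underside; tells which end the lip is.
- vial_a: Small round vial with a red screw cap, 26 diameter x 62 high, 30 g, standing. Origin: centre of its underside, z up. Either vial may go in either compartment.
- vial_b: Small round vial with a blue screw cap, otherwise the same as vial_a: 26 diameter x 62 high, 30 g, standing. Origin: centre of its underside, z up.
- large_bottle: Larger amber bottle with a black cap, 48 diameter x 98 high, about 0.14 kg, standing. Origin: centre of its underside, z up. (Between bin walls open the fingers only 10 mm or so to release it.)
- small_bottle: Smaller amber bottle with a black cap, 40 diameter x 82 high, about 0.1 kg, standing. Origin: centre of its underside, z up.
- dish: Closed petri dish, 62 diameter x 15 high, lying at one of the places among the vials and bottles; to be left alone. Origin: centre of its underside.
- white_bottle: White bottle with a blue cap, 62 diameter x 128 high, standing behind the bins, in front of the tube spinner; to be left alone. Origin: centre of its underside.
- tape: Roll of masking tape, 96 diameter x 25 high, lying near the front right edge; to be left alone. Origin: centre of its underside.
There are look-alikes about, which are no part of the job. Leave any yellow look-alike of the large_bottle alone.

How it is judged:
By the outcome, as a careful person would: the job done as asked, in the order asked, and still so for the second after the job is handed in, with the robot touching nothing.
It also fails if it takes over 134 s, if anything falls off the work surface, if the arm or the gripper's body presses on something with over 40 N, if the wrist force passes 120 N, or if a joint passes its speed limit or range.

## Working session

There is one attempt and no reset: what is moved stays moved. The work goes in short steps, Python scripts to look and compute and a tool call to move; the robot and the scene stay as the last step left them, time stands still between calls to the robot, and variables do not carry over. Pictures are saved under pics/ and viewed, at most 14 in all, crops included, and the job is handed in when it is done.

Besides the shell and the picture viewer there is one more tool, called after ">>>" as name(argument=value, ...) on one line, values as JSON. drive_tool: Moves the arm, as the interface text tells. Its arguments: {"type":"object","properties":{"plan":{"type":"array"},"newtons":{"type":"number"}},"required":["plan"]}

```bash
mkdir -p pics; ls
python3 - <<'E'
from plant import manip,cams
import cv2,numpy as np
s=manip.sense();print(s['time'],s['tcp_pos'],s['tcp_rot'],s['gripper_width'],manip.tcp_to_grasp)
for n in ['scene','top','wrist']:
    c=cams.get_calibration(n);p,d=cams.camera(n)
    print(n,{k:np.round(v,4).tolist() for k,v in c.items()})
    cv2.imwrite(f'pics/{n}0.png',p);np.savez(f'{n}0.npz',p=p,d=d,T=c['world_from_camera'],K=[c[k] for k in('fx','fy','cx','cy')])
E
```

```text
pics
0.0 [ 0.13483774 -0.5073495   0.40415317] [-3.14032372e+00 -2.34131712e-04  2.59796539e-01] 0.08799556340253496 0.1473
scene {'fx': 461.5487, 'fy': 461.5487, 'cx': 252.2121, 'cy': 192.3458, 'world_from_camera': [[0.7692, 0.2554, -0.5857, -0.3695], [-0.6389, 0.3192, -0.6999, -1.0086], [0.0082, 0.9126, 0.4088, 0.6608], [0.0, 0.0, 0.0, 1.0]]}
top {'fx': 369.8296, 'fy': 369.8296, 'cx': 253.9655, 'cy': 191.2629, 'world_from_camera': [[0.0007, 0.9884, -0.152, 0.3282], [-0.9999, 0.0029, 0.0146, -0.0034], [0.0149, 0.1519, 0.9883, 1.187], [0.0, 0.0, 0.0, 1.0]]}
wrist {'fx': 314.2025, 'fy': 314.2025, 'cx': 255.3684, 'cy': 192.8816, 'world_from_camera': [[0.2564, 0.9311, 0.2596, 0.2016], [-0.9666, 0.2471, 0.0683, -0.4897], [-0.0006, -0.2685, 0.9633, 0.384], [0.0, 0.0, 0.0, 1.0]]}
```

View pics/top0.png

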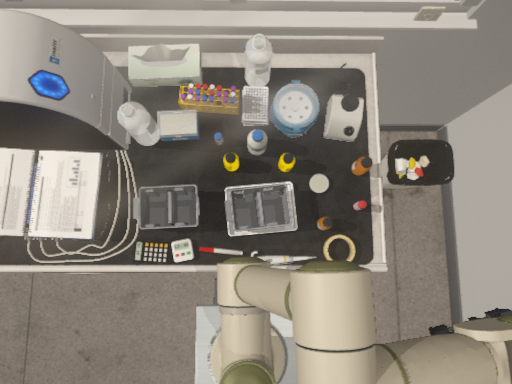

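View pics/scene0.png

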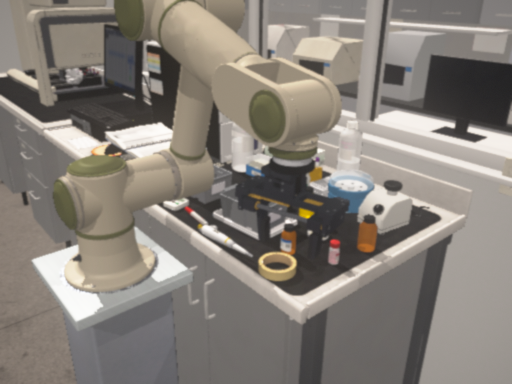

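The top view shows the base bin in the tray at (261,208) and the top bin at (168,207). The red-capped vial is at (360,205), the blue-capped one probably at (219,138), ambers at (362,165) and (324,223), and yellow look-alikes at (231,161) and (286,161). The dish is at (319,183), the tape at (339,248) and the white bottle at (257,141). I'll check this with one close crop.

```bash
cat > h.py <<'E'
import numpy as np,cv2
def load(n):
    z=np.load(n+'.npz');return z['p'],z['d'],z['T'],z['K']
def ray(u,v,T,K):
    d=np.array([(u-K[2])/K[0],-(v-K[3])/K[1],-1.]);return T[:3,3],T[:3,:3]@d
def onz(u,v,z,T,K):
    o,r=ray(u,v,T,K);return o+r*(z-o[2])/r[2]
def cloud(d,T,K):
    v,u=np.mgrid[:384,:512];c=np.stack([(u-K[2])/K[0]*d,-(v-K[3])/K[1]*d,-d],-1)
    P=c@T[:3,:3].T+T[:3,3];P[d<=0]=np.nan;return P
def grab(n,tag):
    from plant import cams
    c=cams.get_calibration(n);p,d=cams.camera(n)
    np.savez(tag+'.npz',p=p,d=d,T=c['world_from_camera'],K=[c[k] for k in('fx','fy','cx','cy')]);cv2.imwrite(f'pics/{tag}.png',p)
    return load(tag)
E
python3 - <<'E'
from h import *
p,d,T,K=load('top0');P=cloud(d,T,K)
cv2.imwrite('pics/crop0.png',cv2.resize(p[118:270,128:384],None,fx=3.1,fy=3.1,interpolation=cv2.INTER_CUBIC))
for n,(u,v) in dict(red=(360,205),blue=(219,138),amb1=(362,165),amb2=(324,223),y1=(231,161),y2=(286,161),dish=(319,183),tape=(339,248),white=(257,141)).items():
    q=P[v-12:v+13,u-12:u+13].reshape(-1,3);q=q[~np.isnan(q[:,0])]
    h=np.percentile(q[:,2],99.5);t=q[q[:,2]>h-.012]
    print(n,'top z',h.round(3),'c',t.mean(0).round(3),'n',len(t))
for (u,v) in [(168,207),(261,208),(340,120),(227,187),(300,230),(296,183)]:print(u,v,P[v,u].round(3))
E
```

```text
red top z 0.065 c [ 0.461 -0.35   0.061] n 53
blue top z 0.065 c [0.676 0.096 0.062] n 49
amb1 top z 0.102 c [ 0.587 -0.359  0.097] n 95
amb2 top z 0.085 c [ 0.405 -0.238  0.081] n 73
y1 top z 0.101 c [0.599 0.054 0.098] n 88
y2 top z 0.103 c [ 0.598 -0.121  0.098] n 88
dish top z 0.02 c [ 0.536 -0.228  0.015] n 289
tape top z 0.611 c [ 0.31  -0.14   0.606] n 12
white top z 0.131 c [ 0.66  -0.027  0.128] n 105
168 207 [0.452 0.242 0.06 ]
261 208 [ 0.449 -0.041  0.064]
340 120 [ 0.72  -0.286  0.094]
227 187 [0.522 0.066 0.018]
300 230 [ 0.386 -0.168 -0.   ]
296 183 [ 0.539 -0.158 -0.002]
```

View pics/crop0.png

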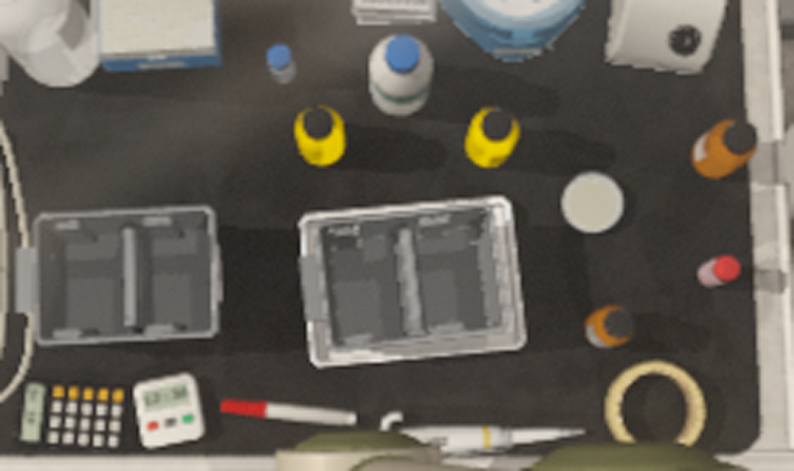

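The crop confirms the choices. The red vial (60 mm high by depth) and the blue vial stand alone. The ambers measure 98 and 81 mm, and the yellow ones are the look-alikes. Both lips are at the left. Next I'll measure accurate poses.

Run:
```python
from h import *
p,d,T,K=load('top0');P=cloud(d,T,K)
# top-disc of each capped thing
for n,(u,v,h) in dict(red=(360,205,.062),blue=(219,138,.062),large=(362,165,.098),small=(324,223,.082)).items():
    q=P[v-14:v+15,u-14:u+15];m=(abs(q[...,2]-h)<.006).astype(np.uint8)
    vv,uu=np.nonzero(m);(cx,cy),r=cv2.minEnclosingCircle(np.stack([uu,vv],1).astype(np.float32))
    c=onz(cx+u-14,cy+v-14,h,T,K);c2=onz(uu.mean()+u-14,vv.mean()+v-14,h,T,K)
    print(n,c[:2].round(4),c2[:2].round(4),'r mm',round(r*1.1/K[0]*1000,1))
v,u=np.mgrid[:384,:512]
for n,(u0,u1) in dict(top=(130,205),base=(220,302)).items():
    R=(u>=u0)&(u<u1)&(v>175)&(v<242)
    for nm,(a,b) in dict(rim=(.074,.095)).items():
        q=P[R&(P[...,2]>a)&(P[...,2]<b)]
        print(n,nm,len(q),'z',np.percentile(q[:,2],[5,50,95]).round(4),'rect',cv2.minAreaRect((q[:,:2]*1000).astype(np.float32)))
    c=np.array([(.45,.242),(.45,-.04)][n=='base'])
    q=P[R&(P[...,2]>.05)&(P[...,2]<.073)&(abs(P[...,1]-c[1])<.03)&(abs(P[...,0]-c[0])<.045)]
    w=cv2.fitLine((q[:,:2]*1000).astype(np.float32),cv2.DIST_HUBER,0,.01,.01).ravel()
    print(n,'web',len(q),q.mean(0).round(4),'line',w.round(3),'z',np.median(q[:,2]).round(4))
# heights around blue vial
for nm,(x0,x1,y0,y1) in dict(left=(.58,.68,.12,.2),right=(.68,.78,-.02,.08),).items():
    q=P[(P[...,0]>x0)&(P[...,0]<x1)&(P[...,1]>y0)&(P[...,1]<y1)];q=q[q[:,2]>.03]
    print(nm,len(q),q.max(0).round(3) if len(q) else '',q.min(0).round(3) if len(q) else '')
```

```text
red [ 0.4619 -0.3504] [ 0.4612 -0.3504] r mm 12.0
blue [0.6767 0.0964] [0.6767 0.0964] r mm 10.7
large [ 0.5864 -0.3589] [ 0.5866 -0.3594] r mm 16.0
small [ 0.4057 -0.2385] [ 0.4057 -0.2384] r mm 13.3
top rim 506 z [0.076  0.0803 0.0844] rect ((451.40380859375, 247.052490234375), (128.35830688476562, 192.54232788085938), 3.1035282611846924)
top web 121 [0.4487 0.2375 0.0597] line [9.97000e-01 7.40000e-02 4.48163e+02 2.36941e+02] z 0.0605
base rim 544 z [0.0753 0.0833 0.0872] rect ((449.77032470703125, -28.72447967529297), (128.50096130371094, 193.86219787597656), 6.874562740325928)
base web 125 [ 0.451  -0.0371  0.0621] line [ 9.93000e-01  1.18000e-01  4.50163e+02 -3.72020e+01] z 0.0638
left 0  
right 176 [0.78  0.079 0.103] [ 0.68  -0.017  0.03 ]
```

>>> drive_tool(plan=[{"offset":[100,60,0],"yaw":20,"grip":60},{"offset":[327,157,-105],"yaw":82,"grip":60},{"offset":[327,157,-105],"yaw":82,"grip":60},{"offset":[327,157,-105],"yaw":82,"grip":60},{"offset":[327,157,-105],"yaw":82,"grip":60},{"offset":[327,157,-105],"yaw":82,"grip":60},{"offset":[327,157,-105],"yaw":82,"grip":60},{"offset":[327,157,-105],"yaw":82,"grip":60},{"offset":[327,157,-105],"yaw":82,"grip":60},{"offset":[327,157,-105],"yaw":82,"grip":60}], newtons=10)

```text
time: 1.4
tcp_pos: [0.4617, -0.3505, 0.2997]
tcp_rot: [-3.142, -0.0, 1.688]
ft_force: [0.1, -0.9, 0.3]
gripper_width: 0.0601
grip_force: 0.0
```

Run:
```python
from h import *
p,d,T,K=grab('wrist','w1')
P=cloud(d,T,K)
hsv=cv2.cvtColor(p,cv2.COLOR_BGR2HSV);m=((hsv[...,0]<8)|(hsv[...,0]>172))&(hsv[...,1]>150)&(P[...,2]>.03)
q=P[m];print(m.sum(),q.mean(0).round(4),q.min(0).round(4),q.max(0).round(4))
p,d,T,K=grab('top','t1');P=cloud(d,T,K)
# blue-vial surroundings above .08, distance to body axis (135 deg) 
q=P.reshape(-1,3);q=q[(q[:,2]>.075)&(q[:,2]<.2)];r=q[:,:2]-[.6767,.0964]
for ang in(120,135,150):
    a=np.deg2rad(ang);al=r@[np.cos(a),np.sin(a)];pe=r@[-np.sin(a),np.cos(a)]
    k=(abs(al)<.11)&(abs(pe)<.06);print(ang,k.sum(),np.c_[q[k],al[k],pe[k]][:8].round(3))
```

```text
821 [ 0.46   -0.3515  0.0615] [ 0.4482 -0.3637  0.0549] [ 0.472  -0.34    0.0634]
120 23 [[ 0.775  0.046  0.097 -0.093 -0.06 ]
 [ 0.687 -0.013  0.093 -0.1    0.046]
 [ 0.686 -0.016  0.095 -0.102  0.048]
 [ 0.676 -0.019  0.127 -0.099  0.059]
 [ 0.684 -0.01   0.093 -0.096  0.047]
 [ 0.682 -0.013  0.098 -0.098  0.05 ]
 [ 0.68  -0.007  0.093 -0.092  0.049]
 [ 0.679 -0.01   0.098 -0.093  0.052]]
135 43 [[ 0.787  0.067  0.1   -0.098 -0.057]
 [ 0.788  0.055  0.098 -0.108 -0.049]
 [ 0.782  0.07   0.102 -0.093 -0.056]
 [ 0.783  0.067  0.101 -0.096 -0.055]
 [ 0.785  0.055  0.097 -0.106 -0.047]
 [ 0.785  0.052  0.097 -0.108 -0.045]
 [ 0.78   0.076  0.099 -0.087 -0.059]
 [ 0.782  0.074  0.096 -0.09  -0.058]]
150 53 [[ 0.8    0.092  0.099 -0.109 -0.058]
 [ 0.798  0.095  0.097 -0.105 -0.06 ]
 [ 0.798  0.092  0.095 -0.107 -0.057]
 [ 0.799  0.09   0.093 -0.11  -0.055]
 [ 0.798  0.093  0.089 -0.107 -0.058]
 [ 0.797  0.09   0.09  -0.108 -0.054]
 [ 0.796  0.093  0.085 -0.105 -0.057]
 [ 0.798  0.091  0.08  -0.108 -0.056]]
```

View pics/w1.png

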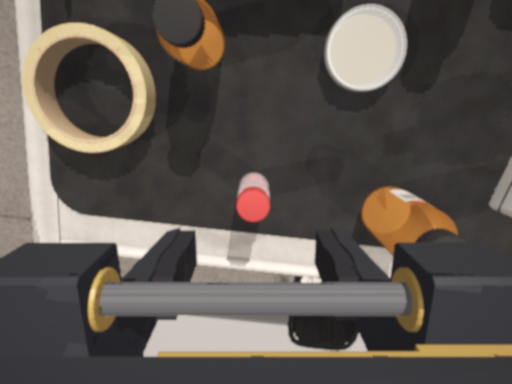

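The wrist view shows the red cap at (253,205), centred between the open fingers, with both ambers clear of them. Descending to grasp.

>>> drive_tool(plan=[{"offset":[-1,-1,-50],"yaw":0,"grip":60},{"offset":[-1,-1,-90],"yaw":0,"grip":60},{"offset":[-1,-1,-103],"yaw":0,"grip":60},{"offset":[-1,-1,-103],"yaw":0,"grip":50},{"offset":[-1,-1,-103],"yaw":0,"grip":15},{"offset":[-1,-1,-103],"yaw":0,"grip":15},{"offset":[-1,-1,-103],"yaw":0,"grip":15},{"offset":[-1,-1,-103],"yaw":0,"grip":15},{"offset":[-1,-1,-103],"yaw":0,"grip":15},{"offset":[-1,-1,-103],"yaw":0,"grip":15}], newtons=10)

```text
time: 2.75
tcp_pos: [0.461, -0.3516, 0.1975]
tcp_rot: [3.141, 0.001, 1.691]
ft_force: [-0.1, 0.3, 4.9]
gripper_width: 0.0255
grip_force: 9.9
```

>>> drive_tool(plan=[{"offset":[0,0,40],"yaw":0,"grip":15},{"offset":[0,0,90],"yaw":0,"grip":15},{"offset":[-2,40,115],"yaw":0,"grip":15},{"offset":[-3,90,115],"yaw":0,"grip":15},{"offset":[-4,140,115],"yaw":0,"grip":15},{"offset":[-5,190,115],"yaw":0,"grip":15},{"offset":[-6,240,115],"yaw":0,"grip":15},{"offset":[-6,270,115],"yaw":0,"grip":15},{"offset":[-6,270,115],"yaw":0,"grip":15},{"offset":[-6,270,115],"yaw":0,"grip":15}])

```text
time: 4.0
tcp_pos: [0.455, -0.0821, 0.3117]
tcp_rot: [3.141, 0.0, 1.691]
ft_force: [-0.6, -0.6, -0.4]
gripper_width: 0.0259
grip_force: 9.9
```

Run:
```python
from h import *
p,d,T,K=grab('wrist','w2')
```

```text
(no output)
```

View pics/w2.png

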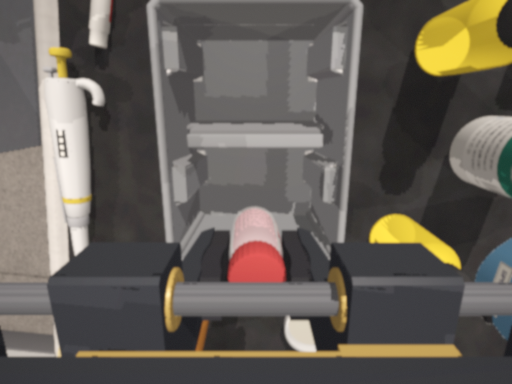

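The wrist view shows the vial held upright, squared to the bin (rim columns 151–360), with the web at row 135. I'll take the web and floor from this view's depth.

Run:
```python
from h import *
p,d,T,K=load('w2');P=cloud(d,T,K)
for n,(u0,u1,v0,v1) in dict(web=(195,318,127,145),floorL=(215,290,55,85),floorR=(210,235,160,185),rimL=(154,158,60,120),rimR=(348,353,60,120)).items():
    q=P[v0:v1,u0:u1].reshape(-1,3);q=q[~np.isnan(q[:,0])];print(n,np.median(q,0).round(4),q[:,2].min().round(4),q[:,2].max().round(4))
q=P[120:150,190:322].reshape(-1,3);z=np.nanmax(q[:,2]);q=q[(q[:,2]>.057)&(q[:,2]<.072)]
print(cv2.minAreaRect((q[:,:2]*1000).astype(np.float32)),np.median(q[:,2]),cv2.fitLine((q[:,:2]*1000).astype(np.float32),cv2.DIST_HUBER,0,.01,.01).ravel())
q=P.reshape(-1,3);q=q[(q[:,2]>.075)&(q[:,2]<.09)&(abs(q[:,1]+.01)<.06)&(abs(q[:,0]-.45)<.075)]
print(cv2.minAreaRect((q[:,:2]*1000).astype(np.float32)),np.median(q[:,2]))
```

```text
web [ 0.4497 -0.035   0.064 ] 0.0385 0.0675
floorL [0.4405 0.0148 0.0056] 0.0029 0.0083
floorR [ 0.4232 -0.0768  0.0056] 0.0033 0.0076
rimL [ 0.3835 -0.0121  0.0842] -0.0013 0.0865
rimR [0.5048 0.0026 0.0837] 0.0768 0.0862
((449.7710266113281, -37.986854553222656), (94.69479370117188, 10.07187271118164), 6.8836750984191895) 0.06448139487282055 [ 9.92863059e-01  1.19260095e-01  4.49755585e+02 -3.77415428e+01]
((446.55950927734375, -15.979713439941406), (129.0926513671875, 123.67070007324219), 6.680862903594971) 0.08325342995939725
```

>>> drive_tool(plan=[{"offset":[0,1,-50],"yaw":0,"grip":15},{"offset":[0,1,-90],"yaw":0,"grip":15},{"offset":[0,1,-104],"yaw":0,"grip":15},{"offset":[0,1,-107],"yaw":0,"grip":15},{"offset":[0,1,-107],"yaw":0,"grip":15},{"offset":[0,1,-107],"yaw":0,"grip":42},{"offset":[0,1,-107],"yaw":0,"grip":42},{"offset":[0,1,-107],"yaw":0,"grip":42},{"offset":[0,1,-107],"yaw":0,"grip":42},{"offset":[0,1,-107],"yaw":0,"grip":42}])

```text
time: 5.3
tcp_pos: [0.4549, -0.0804, 0.2047]
tcp_rot: [3.142, 0.0, 1.691]
ft_force: [0.3, 0.4, -0.1]
gripper_width: 0.0421
grip_force: 0.0
```

>>> drive_tool(plan=[{"offset":[0,0,50],"yaw":0,"grip":42},{"offset":[0,0,100],"yaw":0,"grip":42},{"offset":[0,0,126],"yaw":-5,"grip":42},{"offset":[45,36,126],"yaw":-15,"grip":60},{"offset":[90,72,126],"yaw":-25,"grip":60},{"offset":[135,108,126],"yaw":-35,"grip":60},{"offset":[180,144,126],"yaw":-45,"grip":60},{"offset":[222,177,126],"yaw":-55,"grip":60},{"offset":[222,177,126],"yaw":-57,"grip":60},{"offset":[222,177,126],"yaw":-57,"grip":60}])

```text
time: 6.55
tcp_pos: [0.6765, 0.0962, 0.3303]
tcp_rot: [-3.141, 0.001, 0.697]
ft_force: [0.5, -0.7, 0.3]
gripper_width: 0.06
grip_force: 0.0
```

Run:
```python
from h import *
p,d,T,K=grab('wrist','w3');P=cloud(d,T,K)
hsv=cv2.cvtColor(p,cv2.COLOR_BGR2HSV);m=(abs(hsv[...,0].astype(int)-110)<15)&(hsv[...,1]>120)&(P[...,2]>.03)&(np.hypot(P[...,0]-.677,P[...,1]-.096)<.03)
q=P[m];print(m.sum(),q.mean(0).round(4),q.min(0).round(4),q.max(0).round(4))
p,d,T,K=grab('top','t2')
```

```text
656 [0.6772 0.0956 0.0615] [0.6649 0.0828 0.0556] [0.6885 0.1071 0.0638]
```

View pics/w3.png

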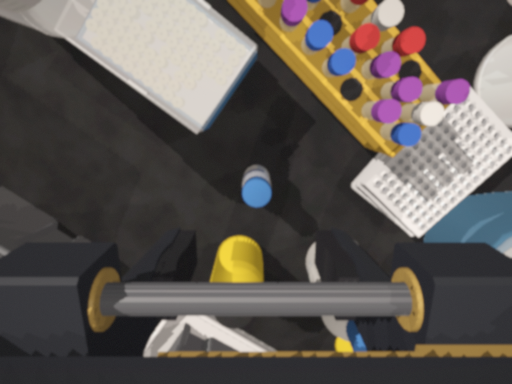

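The blue cap is at (256,190), centred, with the yellow bottle (240,255) behind the jaw plane and the rack to the right, both clear. Descending to grasp.

>>> drive_tool(plan=[{"offset":[0,0,-50],"yaw":0,"grip":60},{"offset":[0,0,-100],"yaw":0,"grip":60},{"offset":[0,0,-128],"yaw":0,"grip":60},{"offset":[0,0,-133],"yaw":0,"grip":60},{"offset":[0,0,-133],"yaw":0,"grip":15},{"offset":[0,0,-133],"yaw":0,"grip":15},{"offset":[0,0,-133],"yaw":0,"grip":15},{"offset":[0,0,-133],"yaw":0,"grip":15},{"offset":[0,0,-133],"yaw":0,"grip":15},{"offset":[0,0,-133],"yaw":0,"grip":15}], newtons=10)

```text
time: 7.9
tcp_pos: [0.677, 0.0966, 0.1983]
tcp_rot: [3.141, -0.001, 0.696]
ft_force: [0.0, 0.5, 4.7]
gripper_width: 0.0256
grip_force: 10.0
```

>>> drive_tool(plan=[{"offset":[0,0,50],"yaw":0,"grip":15},{"offset":[0,0,100],"yaw":0,"grip":15},{"offset":[0,0,140],"yaw":0,"grip":15},{"offset":[-46,-18,140],"yaw":10,"grip":15},{"offset":[-92,-36,140],"yaw":20,"grip":15},{"offset":[-138,-54,140],"yaw":30,"grip":15},{"offset":[-184,-72,135],"yaw":40,"grip":15},{"offset":[-232,-92,120],"yaw":50,"grip":15},{"offset":[-232,-92,110],"yaw":57,"grip":15},{"offset":[-232,-92,110],"yaw":57,"grip":15}])

```text
time: 9.15
tcp_pos: [0.4446, 0.0045, 0.3074]
tcp_rot: [-3.141, -0.0, 1.689]
ft_force: [-0.1, 0.3, -0.6]
gripper_width: 0.0259
grip_force: 10.0
```

>>> drive_tool(plan=[{"offset":[0,0,-50],"yaw":0,"grip":15},{"offset":[0,0,-90],"yaw":0,"grip":15},{"offset":[0,0,-101],"yaw":0,"grip":15},{"offset":[0,0,-103],"yaw":0,"grip":15},{"offset":[0,0,-103],"yaw":0,"grip":15},{"offset":[0,0,-103],"yaw":0,"grip":42},{"offset":[0,0,-103],"yaw":0,"grip":42},{"offset":[0,0,-103],"yaw":0,"grip":42},{"offset":[0,0,-50],"yaw":0,"grip":42},{"offset":[0,0,0],"yaw":0,"grip":42}])

```text
time: 10.4
tcp_pos: [0.4447, 0.0046, 0.3091]
tcp_rot: [-3.141, -0.0, 1.691]
ft_force: [-0.7, 0.4, -0.6]
gripper_width: 0.0424
grip_force: 0.0
```

>>> drive_tool(plan=[{"offset":[0,0,20],"yaw":10,"grip":45},{"offset":[4,233,20],"yaw":87,"grip":45},{"offset":[4,233,20],"yaw":87,"grip":45},{"offset":[4,233,20],"yaw":87,"grip":45},{"offset":[4,233,20],"yaw":87,"grip":45},{"offset":[4,233,20],"yaw":87,"grip":45},{"offset":[4,233,20],"yaw":87,"grip":45},{"offset":[4,233,20],"yaw":87,"grip":45},{"offset":[4,233,20],"yaw":87,"grip":45},{"offset":[4,233,20],"yaw":87,"grip":45}])

```text
time: 11.65
tcp_pos: [0.4488, 0.2376, 0.3277]
tcp_rot: [3.142, -0.0, -3.077]
ft_force: [-0.0, 0.2, 0.4]
gripper_width: 0.0447
grip_force: 0.0
```

Run:
```python
from h import *
from plant import manip
s=manip.sense();print(s['tcp_pos'],np.rad2deg(s['tcp_rot']),s['joints'])
p,d,T,K=grab('wrist','w4');P=cloud(d,T,K)
q=P.reshape(-1,3);q=q[(q[:,2]>.056)&(q[:,2]<.068)&(abs(q[:,1]-.237)<.022)&(abs(q[:,0]-.449)<.042)]
print(len(q),'web',cv2.minAreaRect((q[:,:2]*1000).astype(np.float32)),np.median(q[:,2]),cv2.fitLine((q[:,:2]*1000).astype(np.float32),cv2.DIST_HUBER,0,.01,.01).ravel())
p,d,T,K=grab('top','t3');P=cloud(d,T,K)
v,u=np.mgrid[:384,:512]
hsv=cv2.cvtColor(p,cv2.COLOR_BGR2HSV)
I=(abs(P[...,0]-.45)<.06)&(abs(P[...,1]+.04)<.085)
for n,h0 in(('red',0),('blue',108)):
    dh=np.minimum(abs(hsv[...,0].astype(int)-h0),180-abs(hsv[...,0].astype(int)-h0))
    k=I&(dh<10)&(hsv[...,1]>120);print(n,k.sum(),np.nanmean(P[k],0).round(4))
a=cv2.resize(p[165:245,125:315],(570,240));b=cv2.resize(load('w4')[0],(384,288))
c=np.zeros((530,570,3),np.uint8);c[:240]=a;c[240:528,:384]=b;cv2.imwrite('pics/c4.png',c)
```

```text
[0.44883212 0.23757465 0.32772067] [ 1.79999918e+02 -4.79688990e-03 -1.76286523e+02] [ 2.55758683e-01  3.50913439e-01  1.65773317e+00  1.90866834e-05
  1.13302798e+00 -1.37985813e+00]
1236 web ((448.8935241699219, 238.6236114501953), (84.39278411865234, 9.751893043518066), 3.481525421142578) 0.061484251742262366 [9.9804801e-01 6.2451623e-02 4.4718246e+02 2.3850716e+02]
red 48 [ 0.458  -0.083   0.0615]
blue 37 [0.449  0.0026 0.0679]
```

View pics/c4.png

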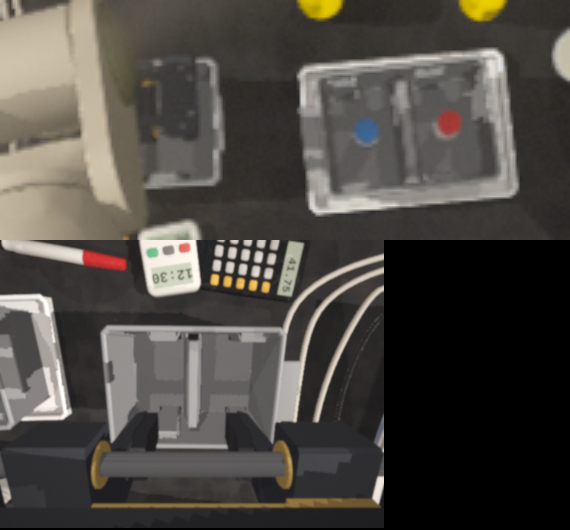

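The blue (367,131) and red (449,122) caps stand upright in the two compartments, and the top bin lies square under the gripper with its lip to +y. Next I need its centre along the web.

Run:
```python
from h import *
def rim(n,c,ang):
    p,d,T,K=load(n);P=cloud(d,T,K).reshape(-1,3)
    a=np.deg2rad(ang);ex=np.array([np.cos(a),np.sin(a)]);ey=np.array([-ex[1],ex[0]])
    r=P[:,:2]-c;X=r@ex;Y=r@ey;k=(P[:,2]>.073)&(P[:,2]<.09)&(abs(X)<.08)&(abs(Y)<.08)
    for s in(1,-1):
        y=Y[k&(s*Y>.03)];
        if len(y):print(n,s,len(y),np.percentile(y,[2,50,98]).round(4))
    x=X[(P[:,2]>.073)&(P[:,2]<.09)&(abs(Y)<.05)&(abs(X)<.12)&(abs(X)>.06)]
    for s in(1,-1):
        if (s*x>0).any():print(' x',s,np.percentile(x[s*x>0],[2,50,98]).round(4))
rim('w4',(.449,.2385),93.5);rim('top0',(.449,.2385),93.5)
rim('w2',(.45,-.038),96.85);rim('top0',(.45,-.038),96.85);rim('t3',(.45,-.038),96.85)
```

```text
w4 1 1870 [0.0572 0.0604 0.0631]
w4 -1 913 [-0.0647 -0.0607 -0.0593]
 x 1 [0.0826 0.0908 0.1047]
 x -1 [-0.0877 -0.0839 -0.0824]
top0 1 106 [0.0541 0.0585 0.0612]
top0 -1 111 [-0.0668 -0.0632 -0.059 ]
 x 1 [0.0831 0.0919 0.1041]
 x -1 [-0.0877 -0.0852 -0.082 ]
w2 1 3281 [0.0513 0.0601 0.0644]
w2 -1 3216 [-0.0631 -0.0587 -0.0505]
 x 1 [0.0821 0.0829 0.0839]
top0 1 125 [0.0495 0.0601 0.0632]
top0 -1 144 [-0.0649 -0.0606 -0.0507]
 x 1 [0.083  0.0928 0.1057]
 x -1 [-0.0874 -0.0844 -0.0821]
t3 1 124 [0.0506 0.0601 0.0631]
t3 -1 151 [-0.0651 -0.0605 -0.0505]
 x 1 [0.0828 0.0927 0.1055]
 x -1 [-0.0876 -0.0841 -0.0817]
```

>>> drive_tool(plan=[{"offset":[1,1,-50],"yaw":0,"grip":45},{"offset":[1,1,-100],"yaw":0,"grip":45},{"offset":[1,1,-122],"yaw":0,"grip":45},{"offset":[1,1,-128],"yaw":0,"grip":45},{"offset":[1,1,-128],"yaw":0,"grip":5},{"offset":[1,1,-128],"yaw":0,"grip":5},{"offset":[1,1,-128],"yaw":0,"grip":5},{"offset":[1,1,-128],"yaw":0,"grip":5},{"offset":[1,1,-128],"yaw":0,"grip":5},{"offset":[1,1,-128],"yaw":0,"grip":5}], newtons=30)

```text
time: 13.0
tcp_pos: [0.4501, 0.2387, 0.2004]
tcp_rot: [3.141, 0.001, -3.074]
ft_force: [-0.5, -0.3, 6.8]
gripper_width: 0.0153
grip_force: 30.2
```

The opening of 15 mm is wider than the 10 mm web, so the tips are probably on the divider below it. I'll re-grip 11 mm higher.

>>> drive_tool(plan=[{"offset":[0,0,0],"yaw":0,"grip":30},{"offset":[0,0,0],"yaw":0,"grip":30},{"offset":[0,0,11],"yaw":0,"grip":30},{"offset":[0,0,11],"yaw":0,"grip":30},{"offset":[0,0,11],"yaw":0,"grip":5},{"offset":[0,0,11],"yaw":0,"grip":5},{"offset":[0,0,11],"yaw":0,"grip":5},{"offset":[0,0,11],"yaw":0,"grip":5},{"offset":[0,0,11],"yaw":0,"grip":5},{"offset":[0,0,11],"yaw":0,"grip":5}])

```text
time: 14.25
tcp_pos: [0.4498, 0.2386, 0.2106]
tcp_rot: [-3.142, -0.0, -3.074]
ft_force: [0.0, -0.5, -1.7]
gripper_width: 0.0131
grip_force: 29.7
```

>>> drive_tool(plan=[{"offset":[0,0,0],"yaw":0,"grip":5},{"offset":[0,0,2],"yaw":0,"grip":5},{"offset":[0,0,6],"yaw":0,"grip":5},{"offset":[0,0,12],"yaw":0,"grip":5},{"offset":[0,0,20],"yaw":0,"grip":5},{"offset":[0,0,30],"yaw":0,"grip":5},{"offset":[0,0,40],"yaw":0,"grip":5},{"offset":[0,0,50],"yaw":0,"grip":5},{"offset":[0,0,60],"yaw":0,"grip":5},{"offset":[0,0,60],"yaw":0,"grip":5}])

```text
time: 15.5
tcp_pos: [0.45, 0.2386, 0.2715]
tcp_rot: [3.141, 0.001, -3.074]
ft_force: [-0.0, -0.4, -2.9]
gripper_width: 0.0129
grip_force: 29.7
```

Run:
```python
from h import *
p,d,T,K=grab('wrist','w5');P=cloud(d,T,K)
q=P.reshape(-1,3);k=(q[:,2]>.12)&(q[:,2]<.16)&(abs(q[:,1]-.24)<.1)&(abs(q[:,0]-.45)<.07);q=q[k];q=q[q[:,0]<.42]
a=np.deg2rad(93.5);X=(q[:,:2]-[.45,.2386])@[np.cos(a),np.sin(a)]
for lo,hi in((-.08,-.05),(-.05,-.02),(-.02,.02),(.02,.05),(.05,.08)):
    z=q[(X>lo)&(X<hi)];z=z[z[:,2]>z[:,2].max()-.004];print(lo,len(z),np.percentile(z[:,2],[50,90]).round(4),z[:,0].mean().round(4))
```

```text
-0.08 1351 [0.142  0.1429] 0.3933
-0.05 1351 [0.142  0.1429] 0.3914
-0.02 1685 [0.1419 0.1428] 0.3893
0.02 1349 [0.1418 0.1428] 0.3872
0.05 1255 [0.1418 0.1427] 0.3854
```

View pics/w5.png

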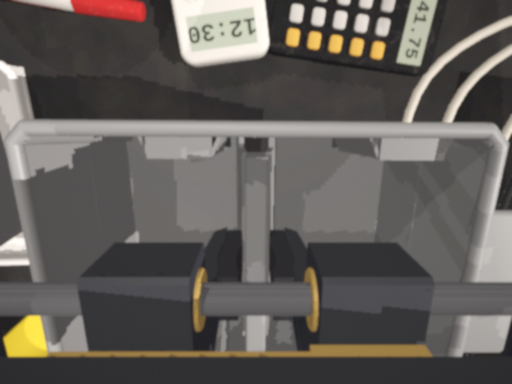

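The bin hangs level in the grip (rim z 0.142 along its whole length, web centred at column 257). Now I'll lift it higher, carry it across and turn it half a turn.

>>> drive_tool(plan=[{"offset":[0,0,50],"yaw":0,"grip":5},{"offset":[0,0,100],"yaw":-9,"grip":5},{"offset":[0,-20,100],"yaw":-19,"grip":5},{"offset":[0,-40,100],"yaw":-29,"grip":5},{"offset":[0,-60,100],"yaw":-39,"grip":5},{"offset":[0,-80,100],"yaw":-49,"grip":5},{"offset":[0,-100,100],"yaw":-59,"grip":5},{"offset":[0,-120,100],"yaw":-69,"grip":5},{"offset":[0,-140,100],"yaw":-79,"grip":5},{"offset":[0,-140,100],"yaw":-83,"grip":5}])

```text
time: 16.8
tcp_pos: [0.4499, 0.0976, 0.3703]
tcp_rot: [-3.141, -0.0, 1.756]
ft_force: [0.5, 0.1, -1.8]
gripper_width: 0.0131
grip_force: 29.7
```

>>> drive_tool(plan=[{"offset":[0,-10,0],"yaw":-9,"grip":5},{"offset":[0,-30,0],"yaw":-19,"grip":5},{"offset":[0,-50,0],"yaw":-29,"grip":5},{"offset":[0,-70,0],"yaw":-39,"grip":5},{"offset":[0,-90,0],"yaw":-49,"grip":5},{"offset":[0,-105,0],"yaw":-59,"grip":5},{"offset":[0,-120,0],"yaw":-69,"grip":5},{"offset":[0,-130,0],"yaw":-79,"grip":5},{"offset":[0,-136.5,0],"yaw":-88,"grip":5},{"offset":[0,-136.5,0],"yaw":-94,"grip":5}])

```text
time: 18.05
tcp_pos: [0.4498, -0.0383, 0.3702]
tcp_rot: [-3.141, 0.001, 0.115]
ft_force: [-0.3, 0.7, -2.5]
gripper_width: 0.0132
grip_force: 29.7
```

```bash
cat > rim.py <<'E'
from h import *
from plant import manip
def chk(tag,zr):
    s=manip.sense();t=s['tcp_pos'];print('tcp',t.round(4),np.rad2deg(s['tcp_rot'][2]).round(2),s['gripper_width'].round(4),s['ft_force'].round(1))
    p,d,T,K=grab('wrist',tag);P=cloud(d,T,K).reshape(-1,3)
    ex=np.array([-.1188,.9929]);ey=np.array([-ex[1],ex[0]]);r=P[:,:2]-[.45,-.038];X=r@ex;Y=r@ey
    for s in(1,-1):
        k=(abs(P[:,2]-zr)<.008)&(s*Y>.05)&(s*Y<.075)&(abs(X)<.07)
        if k.sum()>50:
            q=np.c_[X[k],Y[k]];q=q[P[k,2]>np.percentile(P[k,2],99)-.005];l=cv2.fitLine((q*1000).astype(np.float32),cv2.DIST_HUBER,0,.01,.01).ravel()
            a=np.arctan2(l[1],l[0]);print('rim',s,k.sum(),'Y at X=0 mm',(l[3]-l[2]*l[1]/l[0]).round(2),'ang',np.rad2deg(np.arctan(l[1]/l[0])).round(2))
            for c in(-.055,0,.055):
                m=k&(abs(X-c)<.015);
                if m.any():print('  z at',c,np.percentile(P[m,2],90).round(4))
E
python3 -c "
from rim import *
chk('w6',.2415)"
```

```text
Traceback (most recent call last):
  File "rim.py", line 4, in chk
    s=manip.sense();t=s['tcp_pos'];print('tcp',t.round(4),np.rad2deg(s['tcp_rot'][2]).round(2),s['gripper_width'].round(4),s['ft_force'].round(1))
                                                                                               ^^^^^^^^^^^^^^^^^^^^^^^^
AttributeError: 'float' object has no attribute 'round'
```

```bash
sed -i "s/s\['gripper_width'\].round(4)/s['gripper_width']/" rim.py
python3 -c "
from rim import *
chk('w6',.2415)"
```

```text
tcp [ 0.4498 -0.0383  0.3702] 6.61 0.013184492378571848 [-0.3  0.7 -2.5]
rim -1 6668 Y at X=0 mm -61.19 ang -0.64
  z at -0.055 0.2416
  z at 0 0.2416
  z at 0.055 0.2417
```

>>> drive_tool(plan=[{"offset":[-0.5,0,-25],"yaw":0.5,"grip":5},{"offset":[-0.5,0,-50],"yaw":0.5,"grip":5},{"offset":[-0.5,0,-65],"yaw":0.5,"grip":5},{"offset":[-0.5,0,-72],"yaw":0.5,"grip":5},{"offset":[-0.5,0,-76],"yaw":0.5,"grip":5},{"offset":[-0.5,0,-79],"yaw":0.5,"grip":5},{"offset":[-0.5,0,-81],"yaw":0.5,"grip":5},{"offset":[-0.5,0,-82],"yaw":0.5,"grip":5},{"offset":[-0.5,0,-83],"yaw":0.5,"grip":5},{"offset":[-0.5,0,-83],"yaw":0.5,"grip":5}])

```text
time: 19.35
tcp_pos: [0.4493, -0.0379, 0.2877]
tcp_rot: [3.142, 0.0, 0.129]
ft_force: [-0.5, 0.6, -2.5]
gripper_width: 0.013
grip_force: 29.7
```

```bash
python3 -c "
from rim import *
chk('w7',.158)"
```

```text
tcp [ 0.4493 -0.0379  0.2877] 7.39 0.013006138169732473 [-0.5  0.6 -2.5]
rim -1 6678 Y at X=0 mm -60.9 ang 0.15
  z at -0.055 0.1591
  z at 0 0.1592
  z at 0.055 0.1591
```

View pics/w7.png

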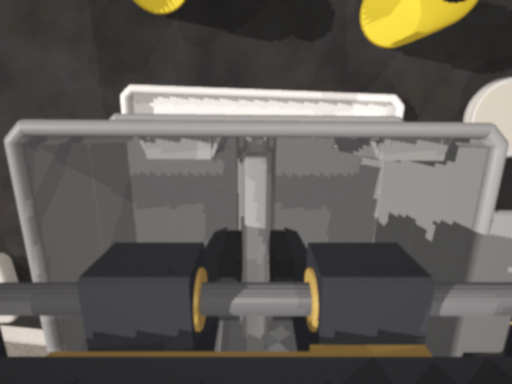

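The top bin (rim row 128) is square over the base, its lip to the right, with no contact yet and level, 4 mm above the ledges. Easing it down.

>>> drive_tool(plan=[{"offset":[0,0,-1],"yaw":0,"grip":5},{"offset":[0,0,-1.5],"yaw":0,"grip":5},{"offset":[0,0,-2],"yaw":0,"grip":5},{"offset":[0,0,-2.5],"yaw":0,"grip":5},{"offset":[0,0,-3],"yaw":0,"grip":5},{"offset":[0,0,-3.5],"yaw":0,"grip":5},{"offset":[0,0,-4],"yaw":0,"grip":5},{"offset":[0,0,-4],"yaw":0,"grip":5},{"offset":[0,0,-4],"yaw":0,"grip":5},{"offset":[0,0,-4],"yaw":0,"grip":5}])

```text
time: 20.65
tcp_pos: [0.4494, -0.0379, 0.2838]
tcp_rot: [3.142, -0.0, 0.129]
ft_force: [0.5, 0.4, -2.1]
gripper_width: 0.0133
grip_force: 29.7
```

>>> drive_tool(plan=[{"offset":[0,0,-0.5],"yaw":0,"grip":5},{"offset":[0,0,-0.5],"yaw":0,"grip":5},{"offset":[0,0,-1],"yaw":0,"grip":5},{"offset":[0,0,-1],"yaw":0,"grip":5},{"offset":[0,0,-1],"yaw":0,"grip":5},{"offset":[0,0,-1],"yaw":0,"grip":25},{"offset":[0,0,-1],"yaw":0,"grip":30},{"offset":[0,0,-1],"yaw":0,"grip":30},{"offset":[0,0,-1],"yaw":0,"grip":30},{"offset":[0,0,-1],"yaw":0,"grip":30}])

```text
time: 21.9
tcp_pos: [0.4494, -0.0379, 0.2827]
tcp_rot: [-3.142, 0.0, 0.129]
ft_force: [0.2, -0.2, 0.2]
gripper_width: 0.0297
grip_force: 0.0
```

```bash
python3 -c "
from rim import *
chk('w8',.153)"
```

```text
tcp [ 0.4494 -0.0379  0.2827] 7.39 0.029696030185534295 [ 0.2 -0.2  0.2]
rim -1 6760 Y at X=0 mm -60.92 ang 0.14
  z at -0.055 0.155
  z at 0 0.155
  z at 0.055 0.1549
```

Run:
```python
from h import *
for n in('w1','w3','top0','scene0'):
    p,d,T,K=load(n);P=cloud(d,T,K).reshape(-1,3)
    for b,c in(('large',(.5862,-.359)),('small',(.4057,-.2385))):
        r=np.hypot(P[:,0]-c[0],P[:,1]-c[1]);o=[]
        for z in range(10,105,6):
            k=(abs(P[:,2]-z/1000)<.003)&(r<.032)
            if k.sum()>4:o.append((z,int(k.sum()),round(1000*np.percentile(r[k],90),1)))
        print(n,b,o)
```

```text
w1 large [(10, 148, np.float64(25.2)), (16, 156, np.float64(25.2)), (22, 171, np.float64(25.1)), (28, 183, np.float64(25.1)), (34, 197, np.float64(25.3)), (40, 203, np.float64(25.2)), (46, 237, np.float64(25.1)), (52, 233, np.float64(25.1)), (58, 267, np.float64(25.0)), (64, 287, np.float64(25.1)), (70, 501, np.float64(24.2)), (76, 542, np.float64(20.9)), (82, 383, np.float64(17.5)), (88, 161, np.float64(15.5)), (94, 188, np.float64(15.1)), (100, 124, np.float64(13.9))]
w1 small [(10, 62, np.float64(20.5)), (16, 56, np.float64(20.6)), (22, 65, np.float64(20.8)), (28, 72, np.float64(20.8)), (34, 78, np.float64(20.7)), (40, 84, np.float64(20.8)), (46, 96, np.float64(20.8)), (52, 132, np.float64(20.9)), (58, 535, np.float64(20.3)), (64, 609, np.float64(17.5)), (70, 89, np.float64(14.9)), (76, 124, np.float64(15.0)), (82, 1853, np.float64(13.8))]
w3 large []
w3 small []
top0 large [(10, 8, np.float64(22.9)), (16, 8, np.float64(23.2)), (22, 7, np.float64(23.2)), (28, 12, np.float64(23.7)), (34, 10, np.float64(23.0)), (40, 11, np.float64(23.2)), (46, 6, np.float64(23.2)), (52, 12, np.float
[... 634 characters left out ...]
oat64(29.0)), (40, 33, np.float64(29.5)), (46, 40, np.float64(28.7)), (52, 34, np.float64(28.9)), (58, 34, np.float64(28.5)), (64, 33, np.float64(28.4)), (70, 45, np.float64(28.2)), (76, 47, np.float64(26.9)), (82, 33, np.float64(22.0)), (88, 23, np.float64(20.6)), (94, 59, np.float64(20.4)), (100, 11, np.float64(16.6))]
scene0 small [(10, 31, np.float64(24.1)), (16, 23, np.float64(26.6)), (22, 30, np.float64(25.2)), (28, 30, np.float64(25.8)), (34, 33, np.float64(24.8)), (40, 26, np.float64(24.7)), (46, 30, np.float64(25.3)), (52, 32, np.float64(24.9)), (58, 40, np.float64(23.4)), (64, 32, np.float64(19.6)), (70, 20, np.float64(19.5)), (76, 26, np.float64(19.0)), (82, 41, np.float64(16.0))]
```

>>> drive_tool(plan=[{"offset":[0,0,40],"yaw":0,"grip":30},{"offset":[0,0,90],"yaw":9,"grip":30},{"offset":[27,-60,90],"yaw":19,"grip":60},{"offset":[54,-120,90],"yaw":29,"grip":60},{"offset":[81,-180,90],"yaw":39,"grip":60},{"offset":[110,-240,90],"yaw":49,"grip":60},{"offset":[125,-290,80],"yaw":59,"grip":60},{"offset":[137,-321,60],"yaw":69,"grip":60},{"offset":[137,-321,60],"yaw":79,"grip":60},{"offset":[137,-321,60],"yaw":89,"grip":60}])

```text
time: 23.2
tcp_pos: [0.5864, -0.3594, 0.3417]
tcp_rot: [-3.141, -0.001, 1.687]
ft_force: [-0.4, 0.8, 0.2]
gripper_width: 0.0601
grip_force: 0.0
```

Run:
```python
from h import *
p,d,T,K=grab('wrist','w9');P=cloud(d,T,K).reshape(-1,3)
k=(abs(P[:,2]-.098)<.005)&(np.hypot(P[:,0]-.5862,P[:,1]+.359)<.025)
q=P[k];print(k.sum(),q.mean(0).round(4),q.min(0).round(4),q.max(0).round(4))
```

```text
1398 [ 0.5857 -0.3604  0.0976] [ 0.57   -0.3772  0.093 ] [ 0.6019 -0.345   0.0995]
```

View pics/w9.png

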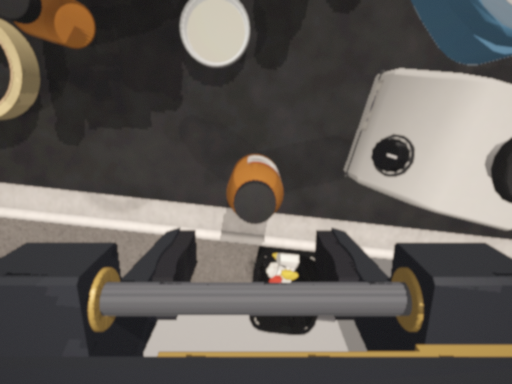

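The amber bottle's cap is at (254,203), centred between the fingers, and the mixer to the right is clear. I'll grip it by the cap.

>>> drive_tool(plan=[{"offset":[0,-1.5,-50],"yaw":0,"grip":60},{"offset":[0,-1.5,-85],"yaw":0,"grip":60},{"offset":[0,-1.5,-91],"yaw":0,"grip":60},{"offset":[0,-1.5,-91],"yaw":0,"grip":50},{"offset":[0,-1.5,-91],"yaw":0,"grip":20},{"offset":[0,-1.5,-91],"yaw":0,"grip":20},{"offset":[0,-1.5,-91],"yaw":0,"grip":20},{"offset":[0,-1.5,-91],"yaw":0,"grip":20},{"offset":[0,-1.5,-91],"yaw":0,"grip":20},{"offset":[0,-1.5,-91],"yaw":0,"grip":20}], newtons=25)

```text
time: 24.5
tcp_pos: [0.5865, -0.3606, 0.2534]
tcp_rot: [3.14, 0.002, 1.682]
ft_force: [-0.3, 0.9, 6.3]
gripper_width: 0.0473
grip_force: 25.0
```

The opening of 47 mm means the bottle grips as its full 48 mm diameter, even at the cap. I'll re-grip 6 mm lower for more pad contact. The tips will still stay above the bin rim at release.

>>> drive_tool(plan=[{"offset":[0,0,0],"yaw":0,"grip":60},{"offset":[0,0,0],"yaw":0,"grip":60},{"offset":[0,0,-6],"yaw":0,"grip":60},{"offset":[0,0,-6],"yaw":0,"grip":60},{"offset":[0,0,-6],"yaw":0,"grip":30},{"offset":[0,0,-6],"yaw":0,"grip":30},{"offset":[0,0,-6],"yaw":0,"grip":30},{"offset":[0,0,-6],"yaw":0,"grip":30},{"offset":[0,0,-6],"yaw":0,"grip":30},{"offset":[0,0,-6],"yaw":0,"grip":30}])

```text
time: 25.75
tcp_pos: [0.5863, -0.3604, 0.2457]
tcp_rot: [-3.142, -0.0, 1.682]
ft_force: [-1.0, 0.0, -0.2]
gripper_width: 0.0473
grip_force: 25.0
```

>>> drive_tool(plan=[{"offset":[0,0,15],"yaw":0,"grip":30},{"offset":[0,0,50],"yaw":0,"grip":30},{"offset":[0,0,90],"yaw":0,"grip":30},{"offset":[-20,30,130],"yaw":0,"grip":30},{"offset":[-40,70,160],"yaw":0,"grip":30},{"offset":[-60,110,180],"yaw":0.5,"grip":30},{"offset":[-80,155,180],"yaw":0.5,"grip":30},{"offset":[-100,200,180],"yaw":0.5,"grip":30},{"offset":[-118,245,180],"yaw":0.5,"grip":30},{"offset":[-132,280,180],"yaw":0.5,"grip":30}])

```text
time: 27.0
tcp_pos: [0.4533, -0.0787, 0.4269]
tcp_rot: [3.14, 0.001, 1.691]
ft_force: [0.8, -0.1, 0.0]
gripper_width: 0.047
grip_force: 25.0
```

Run:
```python
from h import *
from plant import manip
s=manip.sense();print(s['tcp_pos'],s['gripper_width'])
p,d,T,K=grab('wrist','w10');P=cloud(d,T,K)
q=P.reshape(-1,3);q=q[(q[:,2]>.125)&(q[:,2]<.14)&(abs(q[:,1]+.038)<.02)&(abs(q[:,0]-.45)<.04)]
print(len(q),'web',cv2.minAreaRect((q[:,:2]*1000).astype(np.float32)) if len(q)>5 else '',np.median(q[:,2]) if len(q) else '')
```

```text
[ 0.45325801 -0.07870562  0.42690674] 0.046964370735442414
1215 web ((450.00946044921875, -37.710994720458984), (80.8338623046875, 10.207526206970215), 6.979525089263916) 0.1344159615843603
```

View pics/w10.png

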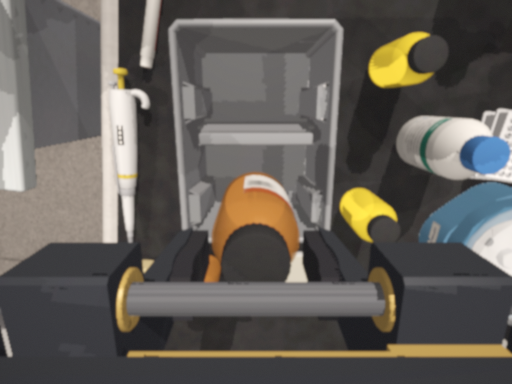

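The bottle hangs upright over the compartment nearest the lip (rim columns 172–340, web at row 133). Lowering.

>>> drive_tool(plan=[{"offset":[0,0,-20],"yaw":0,"grip":30},{"offset":[0,0,-50],"yaw":0,"grip":30},{"offset":[0,0,-80],"yaw":0,"grip":30},{"offset":[0,0,-95],"yaw":0,"grip":30},{"offset":[0,0,-100],"yaw":0,"grip":30},{"offset":[0,0,-102],"yaw":0,"grip":30},{"offset":[0,0,-103],"yaw":0,"grip":30},{"offset":[0,0,-103],"yaw":0,"grip":30},{"offset":[0,0,-103],"yaw":0,"grip":30},{"offset":[0,0,-103],"yaw":0,"grip":30}])

```text
time: 28.3
tcp_pos: [0.4544, -0.0804, 0.3228]
tcp_rot: [3.141, 0.0, 1.691]
ft_force: [0.4, 0.7, -1.7]
gripper_width: 0.0475
grip_force: 25.0
```

>>> drive_tool(plan=[{"offset":[0,0,-0.5],"yaw":0,"grip":30},{"offset":[0,0,-1],"yaw":0,"grip":30},{"offset":[0,0,-1.5],"yaw":0,"grip":30},{"offset":[0,0,-1.5],"yaw":0,"grip":30},{"offset":[0,0,-1.5],"yaw":0,"grip":57},{"offset":[0,0,-1.5],"yaw":0,"grip":57},{"offset":[0,0,-1.5],"yaw":0,"grip":57},{"offset":[0,0,-1.5],"yaw":0,"grip":57},{"offset":[0,0,30],"yaw":0,"grip":57},{"offset":[0,0,70],"yaw":0,"grip":57}])

```text
time: 29.55
tcp_pos: [0.4543, -0.0804, 0.3932]
tcp_rot: [-3.14, -0.001, 1.691]
ft_force: [0.2, 0.5, -0.3]
gripper_width: 0.0568
grip_force: 0.0
```

>>> drive_tool(plan=[{"offset":[-15,-50,0],"yaw":0,"grip":60},{"offset":[-30,-105,0],"yaw":0,"grip":60},{"offset":[-49,-158,-30],"yaw":0,"grip":60},{"offset":[-49,-158,-70],"yaw":0,"grip":60},{"offset":[-49,-158,-90],"yaw":0,"grip":60},{"offset":[-49,-158,-90],"yaw":0,"grip":60},{"offset":[-49,-158,-90],"yaw":0,"grip":60},{"offset":[-49,-158,-90],"yaw":0,"grip":60},{"offset":[-49,-158,-90],"yaw":0,"grip":60},{"offset":[-49,-158,-90],"yaw":0,"grip":60}])

```text
time: 30.8
tcp_pos: [0.4054, -0.2383, 0.303]
tcp_rot: [3.141, 0.0, 1.691]
ft_force: [-0.6, 0.5, -0.5]
gripper_width: 0.0601
grip_force: 0.0
```

Run:
```python
from h import *
p,d,T,K=grab('wrist','w11');P=cloud(d,T,K).reshape(-1,3)
k=(abs(P[:,2]-.082)<.005)&(np.hypot(P[:,0]-.4057,P[:,1]+.2385)<.025)
q=P[k];print(k.sum(),q.mean(0).round(4),q.min(0).round(4),q.max(0).round(4))
a=cv2.resize(p,(400,300));b=cv2.resize(grab('top','t4')[0][160:260,200:380],(540,300));c=np.zeros((600,540,3),np.uint8);c[:300,:400]=a;c[300:]=b;cv2.imwrite('pics/c11.png',c)
```

```text
1301 [ 0.4038 -0.2384  0.0815] [ 0.3899 -0.2533  0.077 ] [ 0.418  -0.2249  0.0836]
```

View pics/c11.png

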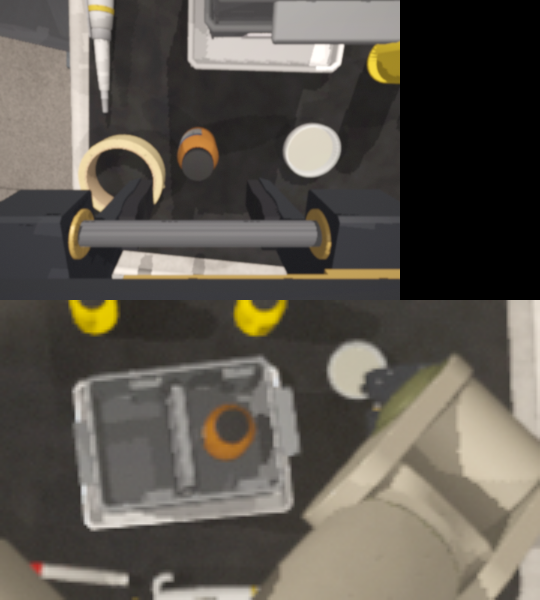

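The large bottle stands upright by the lip (230,430 in the lower half), and the small bottle's cap (198,163) is centred between the fingers. Grasping it.

>>> drive_tool(plan=[{"offset":[-1,0,-45],"yaw":0,"grip":60},{"offset":[-1,0,-65],"yaw":0,"grip":60},{"offset":[-1,0,-71],"yaw":0,"grip":60},{"offset":[-1,0,-71],"yaw":0,"grip":50},{"offset":[-1,0,-71],"yaw":0,"grip":25},{"offset":[-1,0,-71],"yaw":0,"grip":25},{"offset":[-1,0,-71],"yaw":0,"grip":25},{"offset":[-1,0,-71],"yaw":0,"grip":25},{"offset":[-1,0,-71],"yaw":0,"grip":25},{"offset":[-1,0,-71],"yaw":0,"grip":25}], newtons=25)

```text
time: 32.15
tcp_pos: [0.4045, -0.2386, 0.2325]
tcp_rot: [3.141, 0.001, 1.691]
ft_force: [-1.4, -1.1, 6.1]
gripper_width: 0.039
grip_force: 25.0
```

>>> drive_tool(plan=[{"offset":[0,0,15],"yaw":0,"grip":25},{"offset":[0,0,60],"yaw":0,"grip":25},{"offset":[0,0,110],"yaw":0,"grip":25},{"offset":[0,0,160],"yaw":0,"grip":25},{"offset":[5,20,205],"yaw":0,"grip":25},{"offset":[15,70,210],"yaw":0,"grip":25},{"offset":[23,125,210],"yaw":0,"grip":25},{"offset":[32,180,210],"yaw":0,"grip":25},{"offset":[40,230,210],"yaw":0,"grip":25},{"offset":[40,243.5,210],"yaw":0,"grip":25}])

```text
time: 33.4
tcp_pos: [0.444, 0.0074, 0.4424]
tcp_rot: [3.141, -0.0, 1.694]
ft_force: [0.1, 0.6, -1.1]
gripper_width: 0.0391
grip_force: 25.0
```

>>> drive_tool(plan=[{"offset":[0,0,0],"yaw":0,"grip":25},{"offset":[0,0,-40],"yaw":0,"grip":25},{"offset":[0,0,-80],"yaw":0,"grip":25},{"offset":[0,0,-110],"yaw":0,"grip":25},{"offset":[0,0,-125],"yaw":0,"grip":25},{"offset":[0,0,-131],"yaw":0,"grip":25},{"offset":[0,0,-133],"yaw":0,"grip":25},{"offset":[0,0,-133],"yaw":0,"grip":25},{"offset":[0,0,-133],"yaw":0,"grip":25},{"offset":[0,0,-133],"yaw":0,"grip":25}])

```text
time: 34.65
tcp_pos: [0.4444, 0.0051, 0.309]
tcp_rot: [3.141, 0.0, 1.691]
ft_force: [-0.6, -0.2, -0.3]
gripper_width: 0.0394
grip_force: 25.0
```

>>> drive_tool(plan=[{"offset":[0,0,-0.5],"yaw":0,"grip":25},{"offset":[0,0,-1],"yaw":0,"grip":25},{"offset":[0,0,-1],"yaw":0,"grip":25},{"offset":[0,0,-1],"yaw":0,"grip":49},{"offset":[0,0,-1],"yaw":0,"grip":49},{"offset":[0,0,-1],"yaw":0,"grip":49},{"offset":[0,0,-1],"yaw":0,"grip":49},{"offset":[0,0,25],"yaw":0,"grip":49},{"offset":[0,0,70],"yaw":0,"grip":49},{"offset":[0,0,120],"yaw":0,"grip":49}])

```text
time: 35.9
tcp_pos: [0.4442, 0.0051, 0.4299]
tcp_rot: [-3.141, -0.0, 1.691]
ft_force: [-0.2, -0.6, -0.3]
gripper_width: 0.0486
grip_force: 0.0
```

>>> drive_tool(plan=[{"offset":[-40,-50,0],"yaw":0,"grip":49},{"offset":[-80,-100,0],"yaw":0,"grip":49},{"offset":[-120,-150,0],"yaw":0,"grip":49},{"offset":[-150,-200,0],"yaw":0,"grip":49},{"offset":[-150,-250,0],"yaw":0,"grip":49},{"offset":[-150,-300,0],"yaw":0,"grip":49},{"offset":[-150,-320,0],"yaw":0,"grip":49},{"offset":[-150,-320,0],"yaw":0,"grip":49},{"offset":[-150,-320,0],"yaw":0,"grip":49},{"offset":[-150,-320,0],"yaw":0,"grip":49}])

```text
time: 37.15
tcp_pos: [0.2946, -0.3138, 0.429]
tcp_rot: [3.141, 0.0, 1.692]
ft_force: [-0.1, -0.1, 0.2]
gripper_width: 0.049
grip_force: 0.0
```

Run:
```python
from h import *
p,d,T,K=grab('top','t5');P=cloud(d,T,K);q=P.reshape(-1,3)
ex=np.array([.1219,-.9925]);r=q[:,:2]-[.4498,-.038];X=r@ex;Y=r@[-ex[1],ex[0]]
for n,k in dict(lipend=(X>.075)&(X<.09),far=(X<-.075)&(X>-.09),yp=(Y>.055)&(Y<.065)&(abs(X)<.06),ym=(Y<-.055)&(Y>-.065)&(abs(X)<.06)).items():
    z=q[k&(abs(q[:,2]-.153)<.012)&(abs(X)<.1)&(abs(Y)<.07),2];print(n,len(z),np.percentile(z,[50,90]).round(4))
for x in(.043,-.043):
    k=(abs(X-x)<.03)&(abs(Y)<.04)&(q[:,2]>.146);t=q[k];h=np.percentile(t[:,2],98);c=t[t[:,2]>h-.008];print(x,h.round(4),c.mean(0).round(4))
a=cv2.resize(p[130:260,190:390],(600,390));s=grab('scene','s5')[0]
cv2.imwrite('pics/c12.png',np.vstack([a,cv2.resize(s[140:280,180:440],(600,210))]))
```

```text
lipend 136 [0.1534 0.1564]
far 109 [0.1537 0.1562]
yp 127 [0.1526 0.1561]
ym 94 [0.1533 0.1558]
0.043 0.1764 [ 0.4552 -0.0807  0.1735]
-0.043 0.1603 [0.4449 0.005  0.1573]
```

View pics/c12.png

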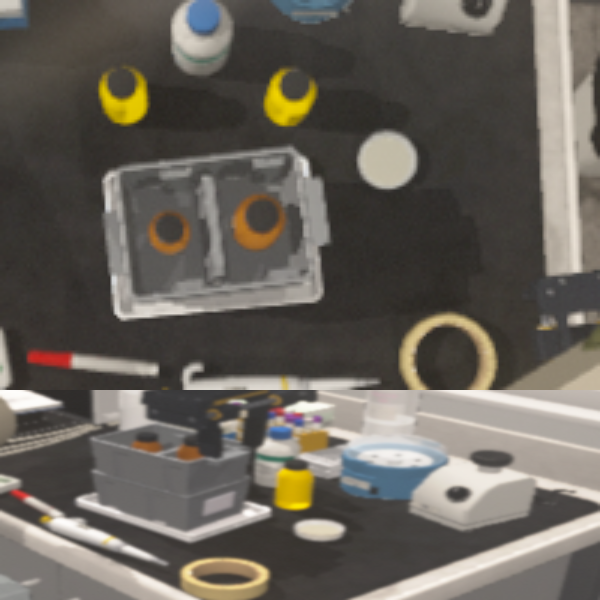

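The top bin stands level (rim about 0.153 m on all four sides), its lip at the right above the base bin. Both bottles stand upright in their compartments, the large one at the lip end (262,215) and the small one to its left (168,232). The other things have not moved, so I'm handing it in.

```bash
python3 -c "
from plant import manip
print(manip.sign_off())"
```

```text
the job is handed in; nothing more can be done
None
```

The kit is packed as asked and handed in at about 37 s; the last pictures show the top bin level with its lip opposite the base bin's, both bottles upright in their places, and the dish, white bottle and tape undisturbed.

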